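Pack lying spice jars in a stacking tray and chock the row

TASK

Pack the three spice jars in the dark wooden stacking tray so that they cannot roll about: first lay two of them side by side in its two troughs, then drop the loose stop bar into the gap between the tray's end rail and the jar next to it to chock the row, and only then lay the third jar on top, in the hollow between the two. Leave the other things on the worktop where they are.

Things in the scene. Friction and masses are not known exactly. Their poses are not given: they have to be found in the camera images.
- jar_a_centre (a point): spice jar on its side: clear glass cylinder with a black cap, 41 mm in diameter and 105 mm long, 0.11 kg, can roll; this point is its centre, half-way along and on its axis; its own z axis runs along the jar from base to cap. The three spice jars are alike and interchangeable.
- jar_b_centre (a point): spice jar on its side: clear glass cylinder with a black cap, 41 mm in diameter and 105 mm long, 0.11 kg, can roll; this point is its centre, half-way along and on its axis; its own z axis runs along the jar from base to cap. The three spice jars are alike and interchangeable.
- jar_c_centre (a point): spice jar on its side: clear glass cylinder with a black cap, 41 mm in diameter and 105 mm long, 0.11 kg, can roll; this point is its centre, half-way along and on its axis; its own z axis runs along the jar from base to cap. The three spice jars are alike and interchangeable.
- stop_bar_grip (a point): wooden stop bar (the chock), loose, standing on its flat underside: 100 mm long (its own x), 20 mm thick, 14 mm high; from its middle rises a grip 36 mm long (along x), 14 mm thick, up to 54 mm above the underside; 0.14 kg. This point is mid-length, mid-thickness, 38 mm above the underside. Either side may face the jars. In the tray, fingers have room only at the ends of the grip (36 mm apart).
- tray: dark wooden tray, battens paler, fixed, 140 x 168 mm, base 8 mm thick. Origin on the worktop midway between its troughs; x along the troughs (as the jars lie), y across them towards the bar's gap, z up. Cheeks at x = +-62 mm, 30 mm high. Troughs at y = -33 and +33 mm; a jar in one has its centre at z = 28 mm. Batten between them: y -20 to 20, top at z = 12 mm. The jar on top has its centre at y = 0, z = 52 mm.
- tray_gap (a point): middle of the stop bar's bed in the tray (tray y = 67.5 mm, z = 10 mm), axes as the tray's; the bar stands here, along x. The gap lies between the jar in the trough at y = +33 and the end rail (y 82 to 92 mm, 18 mm high): about 28 mm wide, 124 mm long. At the tray's other end two fixed lugs (24 mm high, y -70 to -55 mm, 74 mm apart) hold the jar at y = -33; a finger fits between them.
- garlic: bulb of garlic, 48 x 50 x 51 mm, loose, among the jars; origin under its middle. To be left alone.
- tealight: tealight in a metal cup, 38 mm in diameter, 17 mm high, loose, among the jars; origin under its middle. To be left alone.
There are look-alikes about, which are no part of the job. What is shaped like the part that bears jar_c_centre but orange is not meant.

How it is judged (in metres and radians):
On the way, in this order (a step that is already met when the one before it is completed fails the run):
1. two spice jars lie side by side in the two troughs (((x of jar_a_centre in the frame of tray between -0.013 and 0.013 m and y of jar_a_centre in the frame of tray between -0.045 and -0.022 m and z of jar_a_centre in the frame of tray between 0.024 and 0.034 m and angle between the z axis of jar_a_centre and the x axis of tray, either way round below 0.2 rad) or (x of jar_b_centre in the frame of tray between -0.013 and 0.013 m and y of jar_b_centre in the frame of tray between -0.045 and -0.022 m and z of jar_b_centre in the frame of tray between 0.024 and 0.034 m and angle between the z axis of jar_b_centre and the x axis of tray, either way round below 0.2 rad) or (x of jar_c_centre in the frame of tray between -0.013 and 0.013 m and y of jar_c_centre in the frame of tray between -0.045 and -0.022 m and z of jar_c_centre in the frame of tray between 0.024 and 0.034 m and angle between the z axis of jar_c_centre and the x axis of tray, either way round below 0.2 rad)) and ((x of jar_a_centre in the frame of tray between -0.013 and 0.013 m and y of jar_a_centre in the frame of tray between 0.022 and 0.047 m and z of jar_a_centre in the frame of tray between 0.024 and 0.034 m and angle between the z axis of jar_a_centre and the x axis of tray, either way round below 0.2 rad) or (x of jar_b_centre in the frame of tray between -0.013 and 0.013 m and y of jar_b_centre in the frame of tray between 0.022 and 0.047 m and z of jar_b_centre in the frame of tray between 0.024 and 0.034 m and angle between the z axis of jar_b_centre and the x axis of tray, either way round below 0.2 rad) or (x of jar_c_centre in the frame of tray between -0.013 and 0.013 m and y of jar_c_centre in the frame of tray between 0.022 and 0.047 m and z of jar_c_centre in the frame of tray between 0.024 and 0.034 m and angle between the z axis of jar_c_centre and the x axis of tray, either way round below 0.2 rad))), for 0.2 s.
2. the stop bar rests in its gap beside them, before any jar is on top (all of step 1 and x of stop_bar_grip in the frame of tray between -0.016 and 0.016 m and y of stop_bar_grip in the frame of tray between 0.058 and 0.076 m and z of stop_bar_grip in the frame of tray between 0.043 and 0.053 m and angle between the x axis of stop_bar_grip and the x axis of tray, either way round below 0.15 rad and angle between stop_bar_grip's own z axis and vertical below 0.12 rad and not ((x of jar_a_centre in the frame of tray between -0.013 and 0.013 m and y of jar_a_centre in the frame of tray between -0.013 and 0.015 m and z of jar_a_centre in the frame of tray between 0.041 and 0.06 m and angle between the z axis of jar_a_centre and the x axis of tray, either way round below 0.2 rad) or (x of jar_b_centre in the frame of tray between -0.013 and 0.013 m and y of jar_b_centre in the frame of tray between -0.013 and 0.015 m and z of jar_b_centre in the frame of tray between 0.041 and 0.06 m and angle between the z axis of jar_b_centre and the x axis of tray, either way round below 0.2 rad) or (x of jar_c_centre in the frame of tray between -0.013 and 0.013 m and y of jar_c_centre in the frame of tray between -0.013 and 0.015 m and z of jar_c_centre in the frame of tray between 0.041 and 0.06 m and angle between the z axis of jar_c_centre and the x axis of tray, either way round below 0.2 rad))), for 0.2 s.
At the end, for the whole second after the job is handed in: One jar lies in each trough (within 11 mm of its line, 14 mm on the bar's side), the stop bar rests flat on its bed between outer jar and end rail, the third jar lies on top of the two within 13 mm of the middle; jars within 0.2 rad of the troughs; all released and at rest (all of step 1 and x of stop_bar_grip in the frame of tray between -0.016 and 0.016 m and y of stop_bar_grip in the frame of tray between 0.058 and 0.076 m and z of stop_bar_grip in the frame of tray between 0.043 and 0.053 m and angle between the x axis of stop_bar_grip and the x axis of tray, either way round below 0.15 rad and angle between stop_bar_grip's own z axis and vertical below 0.12 rad and ((x of jar_a_centre in the frame of tray between -0.013 and 0.013 m and y of jar_a_centre in the frame of tray between -0.013 and 0.015 m and z of jar_a_centre in the frame of tray between 0.041 and 0.06 m and angle between the z axis of jar_a_centre and the x axis of tray, either way round below 0.2 rad) or (x of jar_b_centre in the frame of tray between -0.013 and 0.013 m and y of jar_b_centre in the frame of tray between -0.013 and 0.015 m and z of jar_b_centre in the frame of tray between 0.041 and 0.06 m and angle between the z axis of jar_b_centre and the x axis of tray, either way round below 0.2 rad) or (x of jar_c_centre in the frame of tray between -0.013 and 0.013 m and y of jar_c_centre in the frame of tray between -0.013 and 0.015 m and z of jar_c_centre in the frame of tray between 0.041 and 0.06 m and angle between the z axis of jar_c_centre and the x axis of tray, either way round below 0.2 rad)) and linear speed of each of jar_a, jar_b, jar_c, stop_bar below 0.02 m/s); the robot touches nothing.
It fails at once if the garlic is moved by more than 30 mm (distance of garlic from where it was at the start of the episode above 0.03 m).
It fails at once if the tealight is moved by more than 30 mm (distance of tealight from where it was at the start of the episode above 0.03 m).
It also fails if it takes over 112 s, if anything falls off the work surface, if the arm or the gripper's body presses on something with over 40 N, if the wrist force passes 120 N, or if a joint passes its speed limit or range.

ROBOT

A 7-joint arm with a two-finger parallel gripper is mounted at the origin on a cart in front of the work surface, level with it; the furniture and walls round the work are solid. World frame = base frame: x ahead of the robot, y to its left, z up, the work surface at z = 0. Lengths are in m, angles in degrees, forces in N, time in s.
With the tool pointing down it reaches from about 0.35 to 0.775 m from the base axis. Payload 3.1 kg.
Tool frame: the origin (TCP) lies on the centre line of the jaws, within the pads' length; the fingertips stand 17 mm ahead of it and the grasp point (between the pads) lies 2 mm behind it (robot.tip_reach is the distance from the TCP to the fingertips, in m); z points along the fingers, y is the line along which they close (so a half turn about z gives the same grasp; the last joint's range is limited). The gripper opens to 85 mm and grips with 20 to 120 N. Pads are 22 mm wide; open, the fingers measure 114 mm over their backs; the gripper's body (76 mm by 85 mm) begins 54 mm behind the grasp point. The pads swing forward as they close: fully open they stand 13 mm farther back than shut.
Start: joints at [-74.811, 17.813, 0.802, 86.603, -0.252, 75.585, -1.558], TCP at [0.166, 0.524, 0.248] pointing down, gripper open.
Joint ranges: [-154.91, 154.91], [-16.99, 109.72], [-72.82, 74.43], [7.12, 147.25], [-82.49, 262.49], [11.32, 116.49], [-174.64, 174.64]. Speed limits (degrees/s): [159.86, 159.86, 180, 180, 180, 180, 180].

INTERFACE

Orientations are given as [roll, pitch, yaw] about the fixed x, y, z axes, in that order (R = Rz(yaw) Ry(pitch) Rx(roll)).
In Python, from station import robot, fingers, vision, workorder, recognise gives the robot as it stands. Calls block until the motion is done:
- robot.move_to(position, orientation): joint-space move of the TCP to a pose.
- robot.line_to(position, orientation=None, velocity=0.15, f_stop=None): straight line of the TCP; orientation=None keeps the orientation; velocity is the mean speed in m/s. With f_stop (N) it stops when the force on the tool has changed by that much, and returns True; else False.
- robot.move_j(angles): joint-space move.
- fingers.gripper_to(opening, force=None): opening from 0.0 (shut) to 1.0 (fully open); force is the grip in N (None keeps the last); returns when the fingers have stopped.
- robot.pause(seconds).
- robot.inverse_kinematics(position, orientation): joint angles nearest the present ones, or None.
- vision.grab_frame(name): name is "scene" or "top"; returns the picture (420x560x3 uint8, red, green, blue); there is no depth.
- vision.calibration(name): a dict with "mtx" (3x3 intrinsics, pixels), "k1" (the pictures are not rectified: a ray, as slopes to the right and down, at radius r is drawn at 1 + k1 r^2 times it, then the intrinsics apply), "extrinsics" (4x4, takes a point from world to camera coordinates). Camera axes: x right, y up, looking along -z (the intrinsics and any distortion apply to the point x, -y, -z); pixel columns grow to the right and rows downward; lengths in m; the calibration is good to about 2 mm. A picture is of the moment at which its call begins. calibration takes no time and is no camera call.
A pose or a line that the arm cannot do raises robot.PlanningError and nothing moves.
- workorder.close_job(): hands the job in; it is judged then, once.
Trained networks look in the newest picture that a camera, given by its name, has taken for a name from the list of things; names that differ only in an ending like _2 or _b are one class to them, and where a whole thing is asked for, a point or a joint stands for the part that bears it (a point fixed in the world has none). Each returns a list of dicts, best first, with "p" (0 to 1); they miss things now and then, are a little off and sometimes report something else, mostly with a low value. They report only what shows in the picture. A call takes as long as a camera call. They do not tell look-alikes from the thing itself.
- recognise(label, camera): "rect" ([centre column, centre row, width, height] in pixels, round what is visible of it).
Readings, each from a call of its own:
- robot.current_time_s(): time.
- robot.current_joint_positions(): joint angles.
- robot.current_dq(): joint speeds.
- robot.current_joint_torque(): joint torques, N m.
- robot.current_tool_pos(): TCP position.
- robot.current_eef_rot(): TCP orientation.
- robot.current_contact_force(): force on the tool from outside, world axes, zero at the start.
- robot.current_torque(): the same for the moment, N m.
- robot.current_finger_gap(): opening from 0.0 (shut) to 1.0 (fully open).
- robot.current_gripper_force(): force on a finger pad.
Only numpy, scipy, OpenCV 4.12 (cv2) and the standard library are available. Lean on these libraries where they do the work, as an engineer would, in place of code of your own. Each camera call takes 0.05 s, during which the arm holds its last target. There are 200 camera calls.

## Working session

There is one attempt and no reset: what is moved stays moved. The work goes in short steps, each a Python script; the robot and the scene stay as the last script left them, time stands still between calls to the robot, and variables do not carry over. Pictures are saved under pics/ and viewed, at most 14 in all, crops included, and the job is handed in when it is done.

```bash
ls; mkdir -p pics
cat > h.py <<'E'
import numpy as np, cv2
from station import robot, fingers, vision, workorder, recognise
def snap(cam,name=None):
    im=vision.grab_frame(cam)
    if name: cv2.imwrite(f'pics/{name}.png',im[:,:,::-1])
    return im
def cal(cam):
    c=vision.calibration(cam); return np.array(c['mtx']),c['k1'],np.array(c['extrinsics'])
def proj(cam,P):
    K,k1,T=cal(cam); p=np.atleast_2d(P)@T[:3,:3].T+T[:3,3]
    s=np.c_[p[:,0]/-p[:,2],-p[:,1]/-p[:,2]]
    s=s*(1+k1*(s**2).sum(1,keepdims=True))
    return s@K[:2,:2].T+K[:2,2]
def ray(cam,uv):
    K,k1,T=cal(cam); d=np.linalg.inv(K)@np.array([uv[0],uv[1],1.]); d=d[:2]; s=d.copy()
    for _ in range(20): s=d/(1+k1*(s@s))
    R=T[:3,:3]; return -R.T@T[:3,3], R.T@np.array([s[0],-s[1],-1])
def at(cam,uv,z):
    o,d=ray(cam,uv); return o+d*(z-o[2])/d[2]
E
python3 - <<'E'
from h import *
for c in ('top','scene'):
    snap(c,c+'0'); K,k,T=cal(c); print(c,K[0,0],k,(-T[:3,:3].T@T[:3,3]).round(3))
    for l in ('jar_a_centre','stop_bar_grip','tray','tray_gap','garlic','tealight'):
        for r in recognise(l,c): print(l,round(r['p'],2),np.round(r['rect']),at(c,r['rect'][:2],.02).round(3))
E
```

```text
pics
top 460.2987963104709 0.04160562343250603 [0.245 0.019 1.129]
jar_a_centre 0.69 [381. 228.  28.  45.] [ 0.42  -0.227  0.02 ]
stop_bar_grip 0.79 [183. 223.  16.  43.] [0.425 0.257 0.02 ]
tray_gap 0.74 [205. 144.  69.  58.] [0.627 0.21  0.02 ]
tray_gap 0.39 [181. 225.  20.  42.] [0.42 0.26 0.02]
garlic 0.49 [240. 204.  22.  20.] [0.473 0.117 0.02 ]
tealight 0.46 [337. 203.  17.  16.] [ 0.479 -0.122  0.02 ]
scene 384.424787017397 -0.025224926843695882 [-0.005 -0.423  0.654]
jar_a_centre 0.8 [358. 296.  39.  55.] [ 0.42 -0.23  0.02]
jar_a_centre 0.74 [324. 199.  42.  32.] [ 0.598 -0.     0.02 ]
stop_bar_grip 0.69 [210. 184.  29.  30.] [0.435 0.252 0.02 ]
tray 0.96 [271. 164.  74.  53.] [0.608 0.197 0.02 ]
tray 0.63 [326. 199.  42.  28.] [ 0.599 -0.005  0.02 ]
tray_gap 0.6 [273. 165.  76.  51.] [0.611 0.193 0.02 ]
garlic 0.63 [290. 229.  45.  33.] [ 0.46 -0.01  0.02]
garlic 0.5 [257. 200.  24.  18.] [0.476 0.115 0.02 ]
tealight 0.51 [333. 253.  15.  14.] [ 0.472 -0.128  0.02 ]
```

Run:
```python
import cv2
a=cv2.imread('pics/top0.png');cv2.imwrite('pics/top0c.png',cv2.resize(a[100:290,150:420],None,fx=2.96,fy=2.96,interpolation=cv2.INTER_CUBIC))
a=cv2.imread('pics/scene0.png');cv2.imwrite('pics/scene0c.png',cv2.resize(a[130:340,180:440],None,fx=2.8,fy=2.8,interpolation=cv2.INTER_CUBIC))
```

```text
(no output)
```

View pics/top0c.png

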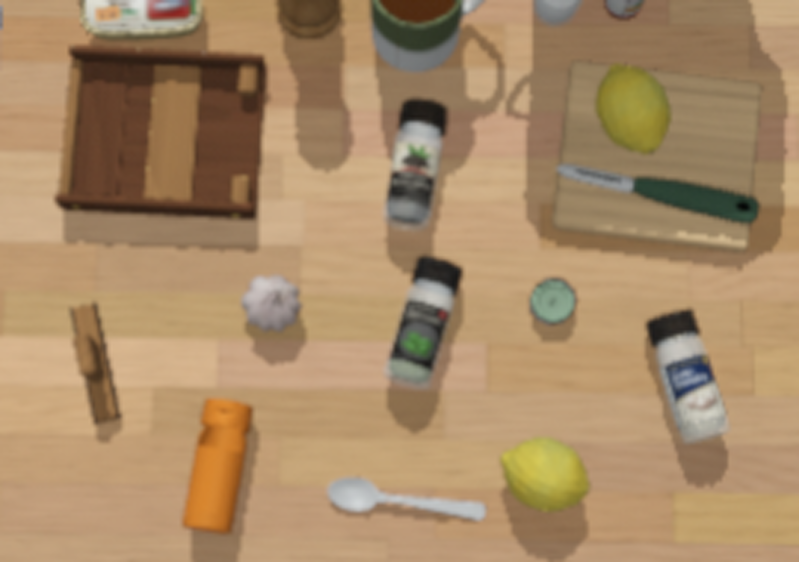

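View pics/scene0c.png

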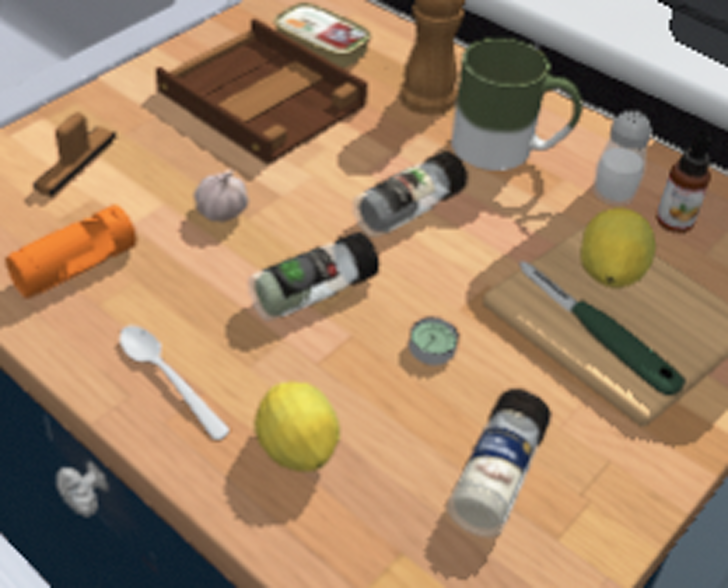

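The top crop shows three black-capped jars at (417,162), (425,322) and (687,376). The orange look-alike at (218,465) is excluded by its colour. The bar is at (95,362), and the tray at (162,132) has its rail on the left (+y) and its lugs on the right. Next I fit model outlines in both cameras.

```bash
cat > fit.py <<'E'
from h import *
from scipy.optimize import minimize
def tf(p,P):
    c,s=np.cos(p[2]),np.sin(p[2]); P=np.asarray(P,float)
    return np.c_[p[0]+c*P[:,0]-s*P[:,1],p[1]+s*P[:,0]+c*P[:,1],P[:,2]]
def box(x0,x1,y0,y1,z0,z1): return [(x,y,z) for x in(x0,x1) for y in(y0,y1) for z in(z0,z1)]
a=np.linspace(0,2*np.pi,40)
def jarpts(zc=.0205): return [(e,.0205*np.cos(t),zc+.0205*np.sin(t)) for e in(-.0525,.0525) for t in a]
BAR=[box(-.05,.05,-.01,.01,0,.014),box(-.018,.018,-.007,.007,.014,.054)]
TRAYL=[((x,-.076,.03),(x,.092,.03)) for x in(-.07,-.062,.062,.07)]+[((-.062,y,.012),(.062,y,.012)) for y in(-.02,.02)]+[((-.062,.082,.018),(.062,.082,.018))]
def hull(cam,p,P):
    h=cv2.convexHull(proj(cam,tf(p,P)).astype(np.float32))[:,0]; return list(zip(h,np.roll(h,-1,0)))
def segs(kind,cam,p):
    if kind=='jar': return hull(cam,p,jarpts())
    if kind=='bar': return sum([hull(cam,p,b) for b in BAR],[])
    return [tuple(proj(cam,tf(p,l))) for l in TRAYL]
def pts(sg): 
    return np.vstack([np.linspace(u,v,max(2,int(2*np.hypot(*(np.array(v)-u))))) for u,v in sg]).astype(np.float32)
def grad(im,s):
    g=cv2.GaussianBlur(im,(0,0),s).astype(np.float32)
    m=sum(cv2.Sobel(g,cv2.CV_32F,1,0)**2+cv2.Sobel(g,cv2.CV_32F,0,1)**2 for g in [g]).sum(2)
    return np.sqrt(np.sqrt(m))
def fit(kind,ims,p0):
    p=np.array(p0)
    for s in(2.5,1.0):
        G={c:grad(i,s) for c,i in ims.items()}
        def cost(q):
            t=0
            for c in ims:
                x=pts(segs(kind,c,q)); t-=cv2.remap(G[c],x[None,:,0],x[None,:,1],cv2.INTER_LINEAR).mean()
            return t
        best=min((minimize(cost,p+d,method='Nelder-Mead',options=dict(initial_simplex=[p+d,p+d+[.01,0,0],p+d+[0,.01,0],p+d+[0,0,.1]])) for d in np.random.default_rng(0).normal(0,[.006,.006,.06],(10,3))),key=lambda r:r.fun)
        p=best.x
    return p,best.fun
def draw(ims,items):
    o={}
    for c,i in ims.items():
        b=cv2.resize(i[:,:,::-1],None,fx=3,fy=3,interpolation=cv2.INTER_CUBIC)
        for k,p in items:
            for u,v in segs(k,c,p): cv2.line(b,*[tuple(int(t*3+1) for t in w) for w in(u,v)],(255,0,255),1,cv2.LINE_AA)
        o[c]=b
    return o
E
python3 - <<'E'
from fit import *
import json
ims={c:snap(c) for c in('top','scene')}
g={'j1':('jar',[*at('top',(290.5,154),.02)[:2],-.12]),'j2':('jar',[*at('top',(293.6,208.8),.02)[:2],-.25]),'j3':('jar',[*at('top',(382,227),.02)[:2],.32]),
'bar':('bar',[.425,.257,.19]),'tray':('tray',[.617,.2,-.03])}
out={}
for n,(k,p) in g.items():
    q,f=fit(k,ims,p); out[n]=(k,q.tolist()); 
    print(n,np.round(p,3),q.round(4),round(float(np.degrees(q[2])),1),round(f,1), [fit(k,{c:ims[c]},q)[0].round(3).tolist() for c in ims])
json.dump(out,open('p.json','w'))
o=draw(ims,out.values())
cv2.imwrite('pics/o1.png',cv2.resize(o['top'][300:870,450:1260],(798,562))); cv2.imwrite('pics/o2.png',o['scene'][390:990,540:1320])
print(robot.tip_reach, robot.current_eef_rot(), robot.current_time_s())
E
```

```text
Traceback (most recent call last):
  File "fit.py", line 32, in fit
    best=min((minimize(cost,p+d,method='Nelder-Mead',options=dict(initial_simplex=[p+d,p+d+[.01,0,0],p+d+[0,.01,0],p+d+[0,0,.1]])) for d in np.random.default_rng(0).normal(0,[.006,.006,.06],(10,3))),key=lambda r:r.fun)
  File "fit.py", line 32, in <genexpr>
    best=min((minimize(cost,p+d,method='Nelder-Mead',options=dict(initial_simplex=[p+d,p+d+[.01,0,0],p+d+[0,.01,0],p+d+[0,0,.1]])) for d in np.random.default_rng(0).normal(0,[.006,.006,.06],(10,3))),key=lambda r:r.fun)
              ~~~~~~~~^^^^^^^^^^^^^^^^^^^^^^^^^^^^^^^^^^^^^^^^^^^^^^^^^^^^^^^^^^^^^^^^^^^^^^^^^^^^^^^^^^^^^^^^^^^^^^^^^^^^^^^^^^^^
  File "fit.py", line 30, in cost
    x=pts(segs(kind,c,q)); t-=cv2.remap(G[c],x[None,:,0],x[None,:,1],cv2.INTER_LINEAR).mean()
          ~~~~^^^^^^^^^^
  File "fit.py", line 14, in segs
    if kind=='jar': return hull(cam,p,jarpts())
                           ~~~~^^^^^^^^^^^^^^^^
  File "fit.py", line 12, in hull
    h=cv2.convexHull(proj(cam,tf(p,P)).astype(np.float32))[:,0]; return list(zip(h,np.roll(h,-1,0)))
                     ~~~~^^^^^^^^^^^^^
  File "h.py", line 10, in proj
    K,k1,T=cal(cam); p=np.atleast_2d(P)@T[:3,:3].T+T[:3,3]
           ~~~^^^^^
  File "h.py", line 8, in cal
    c=vision.calibration(cam); return np.array(c['mtx']),c['k1'],np.array(c['extrinsics'])
ValueError: time passes only in moves, steps and waits
```

Calibration calls need caching.

```bash
sed -i 's/^def cal(cam):/from functools import cache\n@cache\ndef cal(cam):/' h.py
cat > meas.py <<'E'
from fit import *
import json
ims={c:snap(c) for c in('top','scene')}
g={'j1':('jar',[*at('top',(290.5,154),.02)[:2],-.12]),'j2':('jar',[*at('top',(293.6,208.8),.02)[:2],-.25]),'j3':('jar',[*at('top',(382,227),.02)[:2],.32]),
'bar':('bar',[.425,.257,.19]),'tray':('tray',[.617,.2,-.03])}
out={}
for n,(k,p) in g.items():
    q,f=fit(k,ims,p); out[n]=(k,q.tolist()); 
    print(n,np.round(p,3),q.round(4),round(float(np.degrees(q[2])),1),round(float(f),1), [fit(k,{c:ims[c]},q)[0].round(3).tolist() for c in ims])
json.dump(out,open('p.json','w'))
o=draw(ims,out.values())
cv2.imwrite('pics/o1.png',cv2.resize(o['top'][300:870,450:1260],(798,562))); cv2.imwrite('pics/o2.png',o['scene'][390:990,540:1320])
print(robot.tip_reach, robot.current_eef_rot(), robot.current_time_s())
E
time python3 meas.py
```

```text
j1 [ 0.603 -0.005 -0.12 ] [ 0.5992 -0.0047 -0.1115] -6.4 -30.3 [[0.598, -0.005, -0.101], [0.601, -0.003, -0.129]]
j2 [ 0.463 -0.014 -0.25 ] [ 0.4636 -0.0116 -0.2626] -15.0 -31.2 [[0.463, -0.012, -0.247], [0.464, -0.011, -0.267]]
j3 [ 0.421 -0.229  0.32 ] [ 0.4218 -0.2286  0.2731] 15.6 -30.3 [[0.42, -0.224, 0.183], [0.422, -0.229, 0.271]]
bar [0.425 0.257 0.19 ] [0.428  0.2608 0.2638] 15.1 -31.7 [[0.428, 0.261, 0.26], [0.429, 0.261, 0.279]]
tray [ 0.617  0.2   -0.03 ] [ 0.6291  0.2052 -0.0353] -2.0 -27.0 [[0.622, 0.205, -0.035], [0.63, 0.206, -0.034]]
0.017 [1.79995246e+02 2.11871147e-03 1.62425768e+02] 0.9
real	1m36.509s
user	1m34.388s
sys	0m0.828s
```

View pics/o1.png

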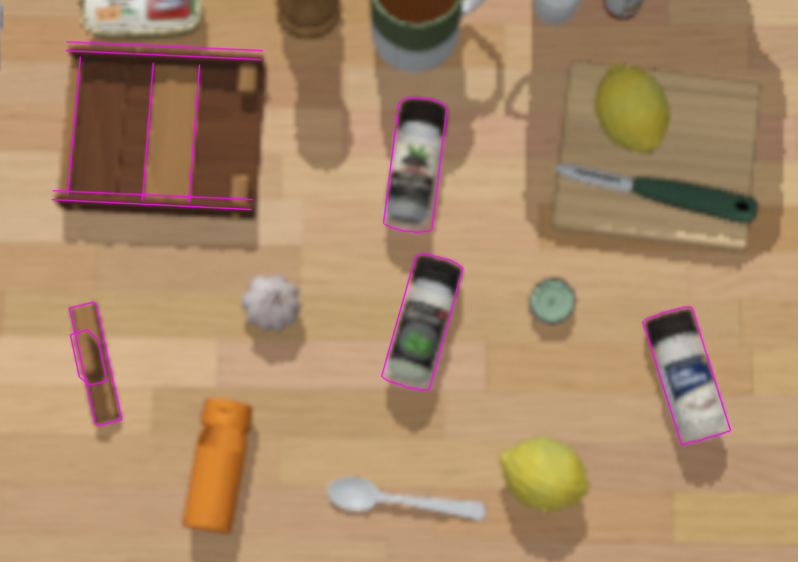

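View pics/o2.png

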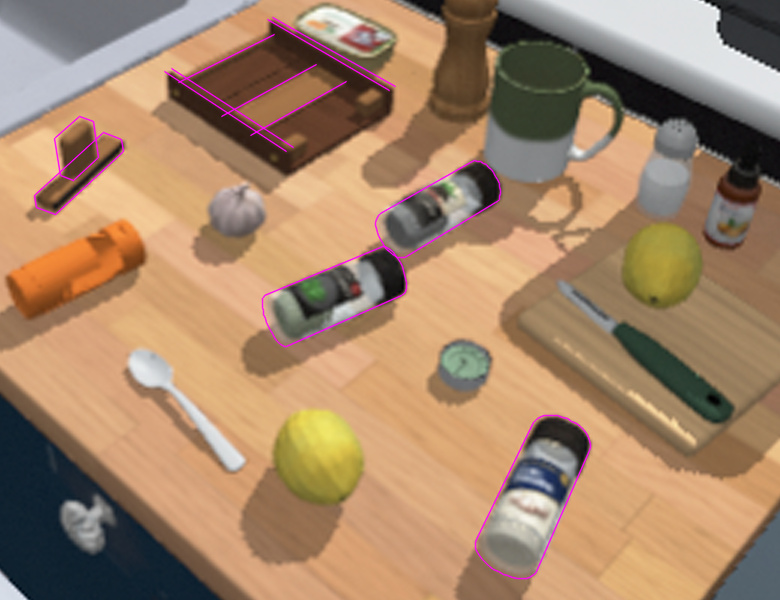

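The jars and bar fit well: the three clear, black-capped jars are outlined, and the orange one at (218,465) is left alone. The tray fit differs in x between the cameras (.622 against .630), so I check it with an enlarged crop.

Run:
```python
from fit import *
ims={'top':cv2.imread('pics/top0.png')[:,:,::-1].copy(),'scene':cv2.imread('pics/scene0.png')[:,:,::-1].copy()}
W={'top':(165,108,80,68),'scene':(228,130,90,62)}; L=[]
for c,(x,y,w,h) in W.items():
    f=400/w
    b=cv2.resize(ims[c][y:y+h,x:x+w,::-1],None,fx=f,fy=f,interpolation=cv2.INTER_CUBIC); r=b.copy()
    for px,col in((.623,(255,255,0)),):
        p=[px,.2052,-.0353]
        Ls=TRAYL+[((-.07,-.076,0),(-.07,.092,0)),((-.07,-.076,0),(-.07,-.076,.03)),((-.07,.092,0),(-.07,.092,.03)),((.07,-.076,0),(.07,-.076,.03))]
        for l in Ls:
            u,v=[((q-[x,y]+.5)*f).astype(int) for q in proj(c,tf(p,l))]; cv2.line(b,tuple(map(int,u)),tuple(map(int,v)),col,1,cv2.LINE_AA)
    L.append(np.vstack([cv2.resize(r,(400,300)),cv2.resize(b,(400,300))]))
cv2.imwrite('pics/tray.png',np.hstack(L))
```

```text
(no output)
```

View pics/tray.png

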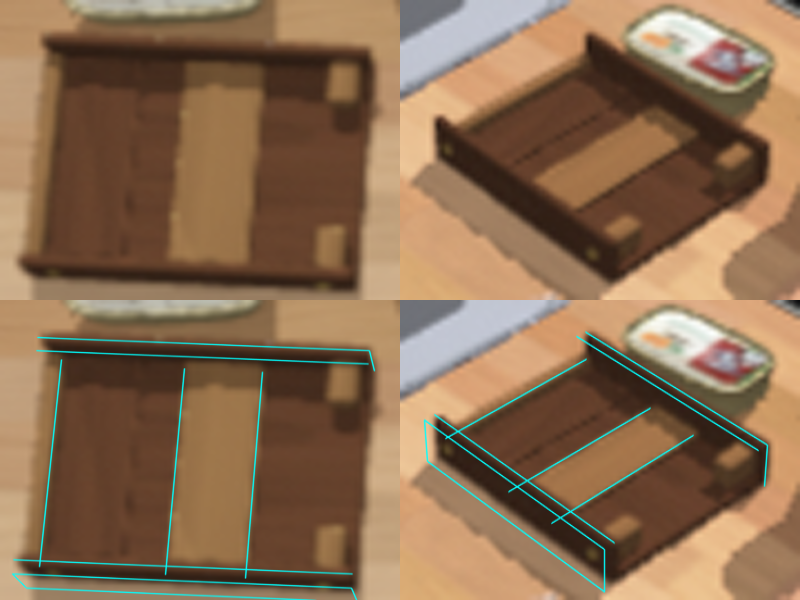

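Tray ≈ (.6255, .2045, −2°); the gap along x leaves ample slack. Now pick up the first jar.

```bash
cat > act.py <<'E'
from h import *
TR=np.array([.6255,.2045,np.radians(-2.0)]); SAFE=.17
def tray(x,y,z):
    c,s=np.cos(TR[2]),np.sin(TR[2]); return np.array([TR[0]+c*x-s*y,TR[1]+s*x+c*y,z])
def down(p,yaw):
    q0=np.array(robot.current_joint_positions()); best=None
    for y in(yaw,yaw+180):
        y=(y+180)%360-180; q=robot.inverse_kinematics(list(p),[180,0,y])
        if q is not None:
            d=np.abs(np.array(q)-q0).max()
            if best is None or d<best[0]: best=(d,y)
    return [180,0,best[1]]
def up(z=SAFE):
    p=np.array(robot.current_tool_pos()); p[2]=z; robot.line_to(list(p),velocity=.25)
def pick(x,y,yaw,z,op=1.0,force=40):
    fingers.gripper_to(op); o=down([x,y,SAFE],yaw)
    robot.move_to([x,y,SAFE],o); robot.line_to([x,y,z+.03],o,velocity=.25)
    hit=robot.line_to([x,y,z],o,velocity=.06,f_stop=8)
    fingers.gripper_to(0,force); print('pick hit',hit,'gap',robot.current_finger_gap(),robot.current_gripper_force())
    up(); print('lifted gap',robot.current_finger_gap(),'t',robot.current_time_s())
def place(tx,ty,z,yawoff,op,via=True,depth=.004):
    p=tray(tx,ty,SAFE); o=down(p,np.degrees(TR[2])+yawoff)
    robot.move_to(list(p),o); p[2]=z+.02; robot.line_to(list(p),o,velocity=.2)
    p[2]=z-depth; hit=robot.line_to(list(p),o,velocity=.03,f_stop=6)
    print('place hit',hit,np.round(robot.current_tool_pos(),4),np.round(robot.current_contact_force(),1))
    robot.pause(.2); fingers.gripper_to(op); robot.pause(.3)
    up(); print('gap',robot.current_finger_gap(),'t',robot.current_time_s())
E
python3 - <<'E'
from act import *
pick(.4218,-.2286,np.degrees(.2731),.0255)
print(robot.current_tool_pos(),robot.current_eef_rot())
place(0,-.033,.033,0,.62)
E
```

```text
pick hit False gap 0.46371645716698634 40.00941038131714
lifted gap 0.4653859218353155 t 6.4083
[ 0.42125874 -0.22767502  0.16870638] [-1.79880744e+02  8.69723641e-02  1.56731279e+01]
place hit True [0.6241 0.1717 0.0341] [-0.5  0.4  4.6]
gap 0.6159973882109853 t 10.8917
```

Run:
```python
from act import *
pick(.4636,-.0116,np.degrees(-.2626),.0255)
place(0,.033,.033,0,.62)
robot.move_to([.45,-.1,.25],down([.45,-.1,.25],0))
L=[]
for c,(x,y,w,h) in {'top':(150,100,140,150),'scene':(180,130,140,150)}.items():
    b=snap(c,'p2_'+c)[y:y+h,x:x+w,::-1]; L.append(cv2.resize(b,(400,429),interpolation=cv2.INTER_CUBIC))
cv2.imwrite('pics/p2.png',np.hstack(L))
```

```text
pick hit False gap 0.4620586619167683 39.92968440055847
lifted gap 0.46015500014656857 t 14.75
place hit True [0.6264 0.2376 0.0341] [-0.9 -0.5  3.8]
gap 0.6189141145403139 t 18.7333
```

View pics/p2.png

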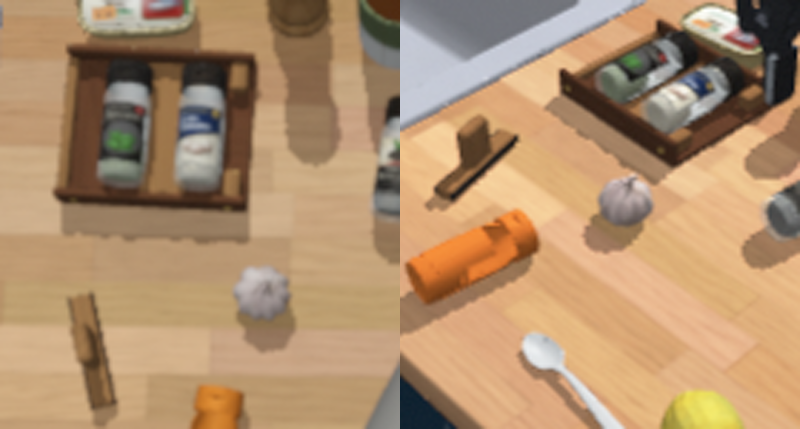

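Both jars lie in the troughs (crop about (127,130) and (202,130)), and the garlic is undisturbed. I refine the tray's y from the seated jars, then place the bar.

```bash
python3 - <<'E'
import fit; from fit import *; from act import tray
ims={c:cv2.imread(f'pics/p2_{c}.png')[:,:,::-1].copy() for c in('top','scene')}
f=jarpts; fit.jarpts=lambda:f(.028)
for ty in(-.033,.033):
    p=[*tray(0,ty,0)[:2],-.035]
    for S in({'top':ims['top']},ims): print(ty,np.round(p,4),fit.fit('jar',S,p)[0].round(4))
E
python3 - <<'E'
from act import *
pick(.428,.2608,15.1+90,.038,force=60)
E
```

```text
pick hit False gap 0.4103585314376572 60.40085434913635
lifted gap 0.41205540884547803 t 24.4833Traceback (most recent call last):
  File "<stdin>", line 6, in <module>
AttributeError: 'function' object has no attribute 'fit'
```

Run:
```python
import fit as F; from h import *; from act import tray
ims={c:cv2.imread(f'pics/p2_{c}.png')[:,:,::-1].copy() for c in('top','scene')}
f=F.jarpts; F.jarpts=lambda:f(.028)
for ty in(-.033,.033):
    p=[*tray(0,ty,0)[:2],-.035]
    for S in({'top':ims['top']},ims): print(ty,np.round(p,4),F.fit('jar',S,p)[0].round(4))
```

```text
-0.033 [ 0.6243  0.1715 -0.035 ] [0.6044 0.1713 0.0304]
-0.033 [ 0.6243  0.1715 -0.035 ] [0.6039 0.1719 0.0391]
0.033 [ 0.6267  0.2375 -0.035 ] [ 0.6068  0.2323 -0.017 ]
0.033 [ 0.6267  0.2375 -0.035 ] [ 0.6059  0.2316 -0.011 ]
```

Run:
```python
from act import *
print(proj('top',[tray(0,-.033,.028),tray(0,.033,.028)]).round(1), 'seen ~220.7/145.5, 194.4/145.5')
p=tray(0,.0675,SAFE); o=down(p,np.degrees(TR[2])+90)
robot.move_to(list(p),o); p[2]=.075; robot.line_to(list(p),o,velocity=.2)
p[2]=.044; hit=robot.line_to(list(p),o,velocity=.03,f_stop=6)
print(hit,np.round(robot.current_tool_pos(),4),np.round(robot.current_contact_force(),1),np.round(robot.current_torque(),2),p,robot.current_time_s())
L=[]
for c,(x,y,w,h) in {'top':(150,100,110,80),'scene':(220,110,110,80)}.items():
    b=snap(c,'p3_'+c)[y:y+h,x:x+w,::-1]; L.append(cv2.resize(b,(400,291),interpolation=cv2.INTER_CUBIC))
cv2.imwrite('pics/p3.png',np.hstack(L))
```

```text
[[219.9 144.2]
 [193.6 143. ]] seen ~220.7/145.5, 194.4/145.5
True [0.6276 0.272  0.0486] [-0.8 -0.9  4. ] [ 0.01 -0.03 -0.02] [0.62785572 0.27195888 0.044     ] 26.7417
```

View pics/p3.png

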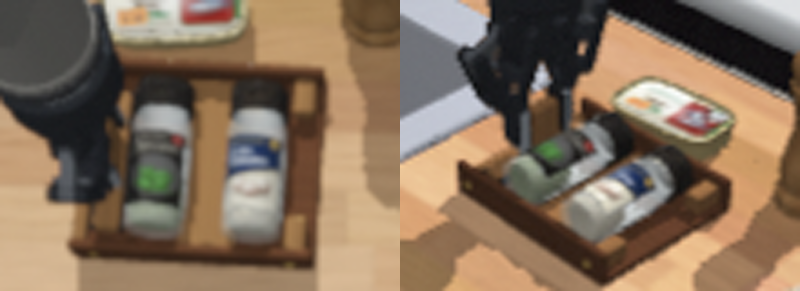

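The bar met its bed at TCP z = 48.6 mm, against 48 expected, and the picture shows it in the gap left of the green jar (crop about (105,210)). I release it, check, then fetch the third jar.

Run:
```python
from act import *
fingers.gripper_to(.6); robot.pause(.3); up()
pick(.5992,-.0047,np.degrees(-.1115),.0315)
L=[]
for c,(x,y,w,h) in {'top':(150,100,110,80),'scene':(220,110,110,80)}.items():
    b=snap(c,'p4_'+c)[y:y+h,x:x+w,::-1]; L.append(cv2.resize(b,(400,291),interpolation=cv2.INTER_CUBIC))
cv2.imwrite('pics/p4.png',np.hstack(L))
```

```text
pick hit False gap 0.4590289139795215 40.151216983795166
lifted gap 0.45874830403010164 t 32.0333
```

View pics/p4.png

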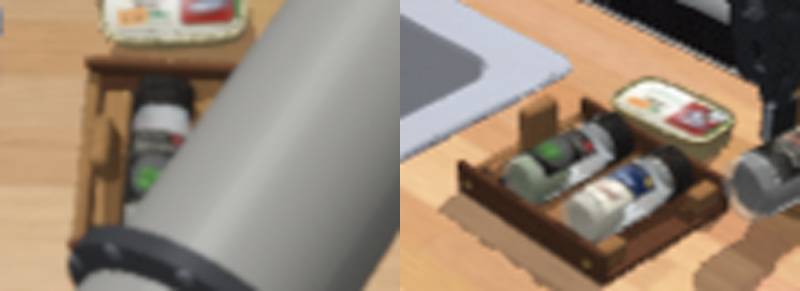

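The bar stands in its gap (scene crop about (537,125)). Now lay the third jar on top.

Run:
```python
from act import *
p=tray(0,0,SAFE); o=down(p,np.degrees(TR[2]))
robot.move_to(list(p),o); p[2]=.085; robot.line_to(list(p),o,velocity=.2)
p[2]=.0665; hit=robot.line_to(list(p),o,velocity=.03,f_stop=4)
print(hit,np.round(robot.current_tool_pos(),4),np.round(robot.current_contact_force(),1),np.round(robot.current_torque(),2))
robot.pause(.2); fingers.gripper_to(.62); robot.pause(.4); up()
robot.move_to([.45,-.1,.25],down([.45,-.1,.25],0)); print(robot.current_time_s())
L=[]
for c,(x,y,w,h) in {'top':(150,100,110,80),'scene':(220,110,110,80)}.items():
    b=snap(c,'p5_'+c)[y:y+h,x:x+w,::-1]; L.append(cv2.resize(b,(400,291),interpolation=cv2.INTER_CUBIC))
cv2.imwrite('pics/p5.png',np.hstack(L))
```

```text
False [0.6255 0.2045 0.0665] [-0.6  0.6 -1.7] [0.04 0.04 0.02]
37.125
```

View pics/p5.png

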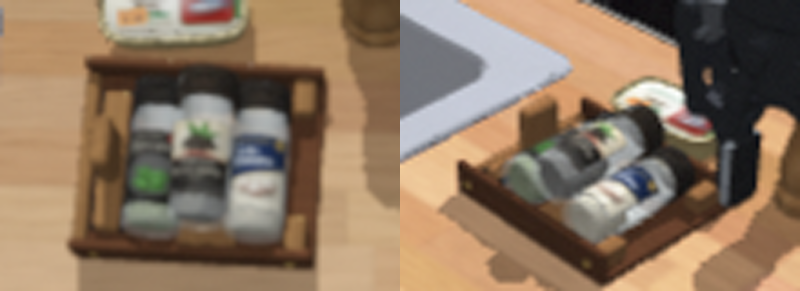

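The top view shows all three jars parallel: the third on top at crop (205,145), the lower two at (155,165) and (262,165). The bar is chocked at (110,160), with nothing else disturbed and the arm clear.

Run:
```python
from h import *
print(np.round(robot.current_contact_force(),1)); print(workorder.close_job())
```

```text
[ 0.  -0.1 -0.8]
the job is handed in; nothing more can be done
None
```

The job is handed in at about 37 s of robot time: two jars lie in the troughs, the stop bar is in its gap and the third jar is on top; the last pictures show all four in place, but the hand-in returned no verdict.

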